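# Find the pitch leaf that meshes with the screw rod

### The arm

A 6-joint arm with a two-finger parallel gripper is mounted at the origin on a cart in front of the work surface, level with it; the furniture and walls round the work are solid. World frame = base frame: x ahead of the robot, y to its left, z up, the work surface at z = 0. Lengths are in m, angles in rad, forces in N, time in s.
With the tool pointing down it reaches from about 0.35 to 0.85 m from the base axis. Payload 8.1 kg.
Tool frame: the origin (TCP) lies on the centre line of the jaws, within the pads' length; the fingertips stand 11 mm ahead of it and the grasp point (between the pads) lies 8 mm behind it; z points along the fingers, y is the line along which they close (so a half turn about z gives the same grasp; the last joint's range is limited). The gripper opens to 93 mm and grips with 3 to 60 N. Pads are 15 mm wide; open, the fingers measure 128 mm over their backs; the gripper's body (75 mm by 188 mm) begins 65 mm behind the grasp point.
Start: joints at [1.138, 0.13, 1.488, -0, 1.523, -0.085], TCP at [0.204, 0.564, 0.23] pointing down, gripper open.
Joint ranges: [-2.96, 2.96], [-0.89, 2.26], [0.02, 2.5], [-1.34, 4.48], [0, 2.73], [-2.66, 2.66]. Speed limits (rad/s): [2.39, 2.39, 2.79, 3.14, 3.14, 3.14].

### API

Orientations are given as [roll, pitch, yaw] about the fixed x, y, z axes, in that order (R = Rz(yaw) Ry(pitch) Rx(roll)).
In Python, from cell import env gives the robot as it stands. The module is installed in compiled form; this text tells all that it offers.
- The arm moves only by the tool servo_tool, never from a script. Its argument "rows" is a list of rows, each a list of 5 numbers: the shift along the world's x, y, z in mm, then the turn about the world's z in rad, then the opening, from -1 (shut) to 1 (fully open). In form: [[tx, ty, tz, spin, hand], ...]. A call has 1 to 5 rows; each row shifts and turns the commanded pose from where the row before left it; what a row does not reach is not made up. A row lasts 1/10 s, in which the tool goes at most 50 mm and 8.59 degrees, less where a joint would pass 70% of its speed; a pose out of reach is approached as far as the arm can. A call with a gripper value outside its range is refused whole. The fingers move at their own pace and stop on an object; the grip force is fixed at half the most. Time passes only in rows, so rows that do not move let the fingers close. It gives the time, the measured TCP pose, the force, the opening and the grip force at its end, in the units of the state.
- env.observe(): the state, without advancing time (a new reading comes with each control period).
- env.camera(name): name is "scene" or "top"; returns the picture (480x640x3 uint8, blue, green, red); there is no depth.
- env.camera_params(name): a dict with "intrinsics" (3x3 intrinsics, pixels), "camera_from_world" (4x4, takes a point from world to camera coordinates). Camera axes: x right, y down, z forward; pixel columns grow to the right and rows downward; lengths in m; the calibration is good to about 2 mm. A picture is of the moment at which its call begins. camera_params takes no time and is no camera call.
- env.close_job(): hands the job in; it is judged then, once.
Trained networks look in the newest picture that a camera, given by its name, has taken for a name from the list of things; names that differ only in an ending like _2 or _b are one class to them, and where a whole thing is asked for, a point or a joint stands for the part that bears it (a point fixed in the world has none). Each returns a list of dicts, best first, with "p" (0 to 1); they miss things now and then, are a little off and sometimes report something else, mostly with a low value. They report only what shows in the picture. A call takes as long as a camera call.
- env.masks_of(name, camera): "region" (480x640 bool, what is visible of it) and "extent" ([left, top, right, bottom] in pixels, round what is visible of it).
The state is a dict: "time_s": time; "joint_positions": joint angles; "joint_velocities": joint speeds; "effort": joint torques, N m; "ee_pos": TCP position; "orientation": TCP orientation; "force": force on the tool from outside, world axes, zero at the start; "ft_torque": the same for the moment, N m; "gripper_width": finger opening in m; "finger_force": force on a finger pad.
Only numpy, scipy, OpenCV 4.12 (cv2) and the standard library are available. Lean on these libraries where they do the work, as an engineer would, in place of code of your own. Each camera call takes 0.05 s, during which the arm holds its last target. There are 200 camera calls.

### The job

Find out which of the three steel comb leaves has the pitch of the screw rod at the foot of the sloping stand: lay a leaf flat on the slope, teeth down towards the rod, and feel along the thread whether it drops fully home. Leave the leaf that fits lying flat on the slope near the middle of the rod, meshed fully along its whole edge, and have the leaves that do not fit lying flat, rib up, on the white bench top.

Things in the scene. Friction and masses are not known exactly. Their poses are not given: they have to be found in the camera images.
- leaf_1: steel comb leaf, plate 74 (x) x 96 (y) x 10 mm, 0.18 kg; 4.5 mm teeth along its whole -x edge. Origin: centre of its underside, z up as it lies flat at the start. Edge between the teeth at x = -37 mm, tooth tips at -41.5. Black grip rib on top: 12 mm thick (x), 44 long (y), z = 10 to 50 mm, centred at x = +8, y = 0. Leaves differ only in tooth pitch (8 to 13 mm)
- leaf_2: another comb leaf, like leaf_1 in all but tooth pitch, same frame. A tooth is always at the leaf's y = 0. Which leaf fits the tested rod changes and is not told
- leaf_3: the third comb leaf, like leaf_1 in all but tooth pitch, same frame. At the start the leaves lie in a row on the bench, in any order, teeth roughly to the robot's left (world +y)
- leaf_1_left (a point): point on the toothed edge of leaf_1: x = -37, y = +45, z = +5 mm in the leaf's frame (edge line between the teeth, mid thickness)
- leaf_1_right (a point): point on the toothed edge of leaf_1: x = -37, y = -45, z = +5 mm in the leaf's frame (edge line between the teeth, mid thickness)
- leaf_2_left (a point): point on the toothed edge of leaf_2: x = -37, y = +45, z = +5 mm in the leaf's frame (edge line between the teeth, mid thickness)
- leaf_2_right (a point): point on the toothed edge of leaf_2: x = -37, y = -45, z = +5 mm in the leaf's frame (edge line between the teeth, mid thickness)
- leaf_3_left (a point): point on the toothed edge of leaf_3: x = -37, y = +45, z = +5 mm in the leaf's frame (edge line between the teeth, mid thickness)
- leaf_3_right (a point): point on the toothed edge of leaf_3: x = -37, y = -45, z = +5 mm in the leaf's frame (edge line between the teeth, mid thickness)
- stand: fixed gauging stand on the bench, dark steel base 180 (x) x 212 (y) x 12 mm, with a bare aluminium plate sloping 28 degrees, its low side and the tested rod towards its own -x, which faces the robot's left (roughly world +y). Origin: centre of the base's underside. 104 mm high; side walls at y = +-87 to +-99 mm flush with the plate; bearing blocks up to z = 58 mm at the rod's ends
- screw (a point): the same point as rest, on the tested screw rod: 36 mm over the crests, thread 5 mm deep, 150 long, one of three rods of other pitches (the two spare ones are stored under the plate). Its thread sits up to 6.5 mm either way along y, not told, held by 80 N of friction: feel out the grooves. Flanks 25 degrees from square; fitting teeth have 0.6 mm play a side
- rest (a point): middle of the tested rod's axis (stand x = -60, z = 45 mm). Axes: x up the slope, y along the rod, z square out of the slope. Plate surface at z = -5 mm from x = 23 to 131, y = +-87. Leaf flat on it, teeth down: meshed fully its edge is at x = 18, its origin at x = 55 mm; riding on the crests the edge is near 22.5. The right leaf drops in when slid along the rod, pressed with about 5 N

How it is judged:
By the outcome, as a careful person would: the job done as asked, in the order asked, and still so for the second after the job is handed in, with the robot touching nothing.
It also fails if it takes over 72 s, if anything falls off the work surface, if the arm or the gripper's body presses on something with over 40 N, if the wrist force passes 120 N, or if a joint passes its speed limit or range.

## Working session

There is one attempt and no reset: what is moved stays moved. The work goes in short steps, Python scripts to look and compute and a tool call to move; the robot and the scene stay as the last step left them, time stands still between calls to the robot, and variables do not carry over. Pictures are saved under pics/ and viewed, at most 10 in all, crops included, and the job is handed in when it is done.

Besides the shell and the picture viewer there is one more tool, called after "Request:" by a JSON object that holds its "fn" and its "kwargs". servo_tool: Moves the arm, as the interface text tells. Its arguments: {"type":"object","properties":{"rows":{"type":"array"}},"required":["rows"]}

```bash
mkdir -p pics
python3 - <<'E'
from cell import env
import cv2,numpy as np
for c in("scene","top"):
    im=env.camera(c); cv2.imwrite(f"pics/{c}0.png",im)
    P=env.camera_params(c); print(c,P["intrinsics"].round(1).tolist() if hasattr(P["intrinsics"],'round') else P["intrinsics"],np.round(P["camera_from_world"],3).tolist())
    for n in("leaf_1","stand","screw"):
        for m in env.masks_of(n,c): print(c,n,round(m["p"],2),m["extent"],m["region"].sum())
s=env.observe();print({k:np.round(v,3) for k,v in s.items()})
E
```

```text
scene [[454.0, 0.0, 312.8], [0.0, 454.0, 241.3], [0.0, 0.0, 1.0]] [[-0.818, -0.575, -0.012, 0.462], [-0.426, 0.619, -0.66, 0.309], [0.387, -0.535, -0.751, 0.737], [0.0, 0.0, 0.0, 1.0]]
scene leaf_1 0.88 [359.7, 166.7, 407.6, 204.6] 1044
scene leaf_1 0.55 [317.5, 190.0, 366.0, 228.3] 1146
scene stand 0.84 [202.8, 293.9, 354.8, 446.3] 11685
scene stand 0.56 [360.2, 169.5, 406.5, 200.8] 1063
scene screw 0.93 [200.3, 292.5, 350.2, 445.1] 11099
top [[546.1, 0.0, 325.2], [0.0, 546.1, 240.7], [0.0, 0.0, 1.0]] [[-0.016, -1.0, -0.002, -0.01], [-0.994, 0.016, -0.107, 0.581], [0.107, 0.001, -0.994, 1.231], [0.0, 0.0, 0.0, 1.0]]
top leaf_1 0.91 [433.0, 218.9, 476.3, 264.8] 1307
top leaf_1 0.85 [378.9, 200.7, 414.0, 246.5] 1264
top leaf_1 0.57 [311.8, 194.9, 343.4, 236.3] 1293
top stand 0.89 [177.9, 230.0, 274.7, 335.8] 5603
top screw 0.72 [179.4, 230.3, 270.2, 335.1] 5376
{'time_s': np.float64(0.4), 'joint_positions': array([ 1.138,  0.131,  1.488, -0.   ,  1.523, -0.085]), 'joint_velocities': array([ 0.   , -0.002, -0.001,  0.002, -0.001, -0.001]), 'effort': array([-0.0000e+00, -5.5898e+01, -4.9133e+01,  7.7000e-02,  2.6000e-02,
       -0.0000e+00]), 'ee_pos': array([0.204, 0.564, 0.229]), 'orientation': array([-3.141,  0.   ,  2.794]), 'force': array([ 0.148, -0.167, -0.005]), 'ft_torque': array([ 0.054, -0.044, -0.058]), 'finger_force': np.float64(0.0), 'gripper_width': np.float64(0.093)}
```

View images.

View pics/top0.png

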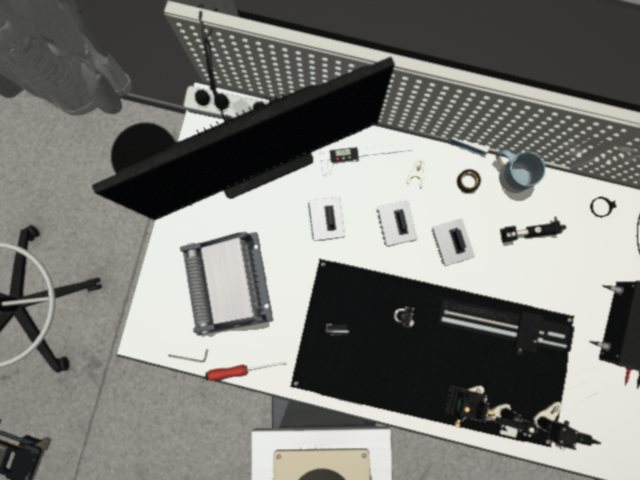

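View pics/scene0.png

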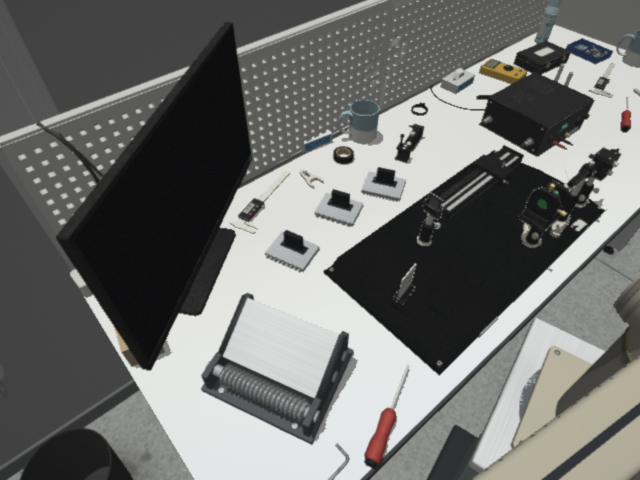

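```bash
cat > h.py <<'E'
from cell import env
import cv2,numpy as np
from scipy.optimize import minimize
PR={c:env.camera_params(c) for c in("scene","top")}
def proj(c,X):
    P=PR[c]; X=np.asarray(X,float); T=np.array(P["camera_from_world"])
    q=(X@T[:3,:3].T+T[:3,3])@np.array(P["intrinsics"]).T
    return q[:,:2]/q[:,2:]
def unproj(c,uv,z):
    P=PR[c];T=np.array(P["camera_from_world"]);d=np.linalg.inv(P["intrinsics"])@[uv[0],uv[1],1]
    d=T[:3,:3].T@d;o=-T[:3,:3].T@T[:3,3];return o+d*(z-o[2])/d[2]
def box(x0,x1,y0,y1,z0,z1): return np.array([[x,y,z] for x in(x0,x1) for y in(y0,y1) for z in(z0,z1)])/1e3
def pose(p,X):
    c,s=np.cos(p[2]),np.sin(p[2]);return np.asarray(X)@np.array([[c,s,0],[-s,c,0],[0,0,1]])+[p[0],p[1],0]
LEAF=[box(-39.5,37,-48,48,0,10),box(2,14,-22,22,10,50)]
STAND=[np.vstack([box(-90,90,-106,106,0,12)]),np.vstack([box(-37.4,58,-99,99,12,12),[[x/1e3,y/1e3,z/1e3] for x,z in((-37.4,51.4),(58,102),(62,102)) for y in(-99,99)]]),box(-72,-48,75,99,12,58),box(-72,-48,-99,-75,12,58),box(-78,-42,-75,75,27,63)]
S=8
def sil(c,p,parts):
    m=np.zeros((480*4,640*4),np.uint8)
    for b in parts:
        h=cv2.convexHull(((proj(c,pose(p,b))+.5)*4*16).astype(np.int32)); cv2.fillConvexPoly(m,h,255,shift=4)
    return cv2.resize(m,(640,480),interpolation=cv2.INTER_AREA)/255.
def fit(obs,p0,parts):
    def f(p):
        t=0
        for c,m in obs:
            s=sil(c,p,parts); t+=1-np.minimum(s,m).sum()/np.maximum(s,m).sum()
        return t
    r=minimize(f,p0,method="Nelder-Mead",options=dict(initial_simplex=[p0]+[np.add(p0,d) for d in([.01,0,0],[0,.01,0],[0,0,.1])],xatol=2e-4,fatol=1e-4,maxiter=150))
    return r.x,r.fun
E
python3 - <<'E'
from h import *
ims={c:env.camera(c) for c in PR}
np.savez('ims.npz',**ims)
for n,parts in(("leaf_1",LEAF),("stand",STAND)):
    M={c:[m for m in env.masks_of(n,c) if m["p"]>.3] for c in PR}
    for m in M["top"]:
        e=m["extent"]; X=unproj("top",((e[0]+e[2])/2,(e[1]+e[3])/2),.01 if n!="stand" else .05)
        p0=[X[0],X[1],-1.4]
        print(n,round(m["p"],2),'top',*[np.round(v,4) for v in fit([("top",m["region"])],p0,parts)])
        u=proj("scene",[[X[0],X[1],.015]])[0]
        for k in M["scene"]:
            ex=k["extent"]
            if ex[0]<u[0]<ex[2] and ex[1]<u[1]<ex[3]:
                print('   both',*[np.round(v,4) for v in fit([("top",m["region"]),("scene",k["region"])],p0,parts)])
g=cv2.resize(ims["scene"][155:445,195:415],None,fx=2.7,fy=2.05,interpolation=cv2.INTER_CUBIC)
cv2.imwrite("pics/crop.png",np.hstack([cv2.resize(ims["scene"][160:275,260:410],None,fx=4,fy=4,interpolation=cv2.INTER_CUBIC)]))
E
```

```text
leaf_1 0.95 top [ 0.6373 -0.0248 -1.4764] 0.0383
   both [ 0.6376 -0.0244 -1.4644] 0.1016
leaf_1 0.74 top [ 0.5779 -0.3209 -1.2851] 0.0496
   both [ 0.5775 -0.3208 -1.2859] 0.1046
stand 0.66 top [ 0.489   0.2107 -1.3997] 0.2352
   both [ 0.4893  0.2116 -1.3996] 0.4268
```

View pics/crop.png

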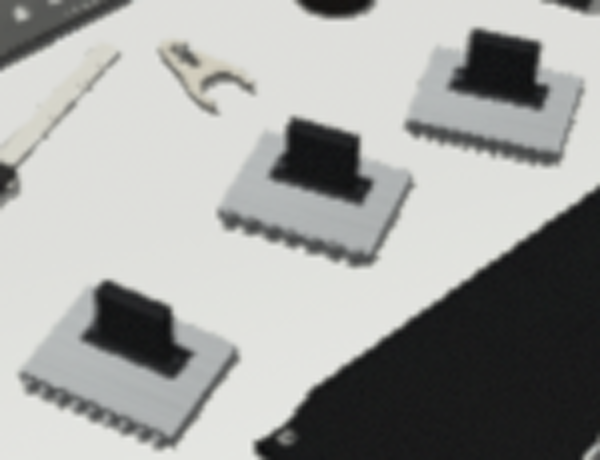

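Run:
```python
from h import *
ims=np.load('ims.npz')
L={'A':[.6376,-.0244,-1.4644],'C':[.5775,-.3208,-1.2859]}
for t in range(4):
    env.camera("top")
    for m in env.masks_of("leaf_1","top"):
        e=m["extent"]
        if 370<e[0]<400 and 'B' not in L:
            X=unproj("top",((e[0]+e[2])/2,(e[1]+e[3])/2),.01)
            r=fit([("top",m["region"])],[X[0],X[1],-1.38],LEAF); L['B']=list(r[0]); print('B',np.round(r[0],4),r[1])
    if 'B' in L: break
def samp(c,Q):
    uv=proj(c,Q).astype(np.float32); return cv2.remap(cv2.cvtColor(ims[c],cv2.COLOR_BGR2GRAY).astype(np.float32),uv[:,0][None],uv[:,1][None],cv2.INTER_CUBIC)[0]
def spec(s,y,free=True):
    out=[]
    y0=y-y.mean()
    B=np.stack([np.ones_like(y0),y0/50,(y0/50)**2,(y0/50)**3],1); 
    s=s-B@np.linalg.lstsq(B,s,rcond=None)[0]
    P=np.arange(7,14.6,.25)
    for p in P:
        A=np.stack([np.cos(2*np.pi*y/p),np.sin(2*np.pi*y/p)],1); r=np.linalg.lstsq(A,s,rcond=None)[0]; out.append(1-((s-A@r)**2).sum()/(s**2).sum())
    return P,np.array(out)
y=np.arange(-45,45.1,.5)
for k,p in sorted(L.items()):
  for c in PR:
    tot=0
    for x in np.arange(-44,-35,.75):
      for z in ((0,5,10) if c=="scene" else (10,)):
        P,o=spec(samp(c,pose(p,np.stack([x+0*y,y,z+0*y],1)/1e3)),y); tot=np.maximum(tot,o)
    i=np.argsort(-tot)[:5]; print(k,c,[(P[j],round(float(tot[j]),2)) for j in i])
st=[.4893,.2116,-1.3996]
y=np.arange(-66,66.1,.5)
for c in PR:
    tot=0
    for a in np.radians(np.arange(30,190,8)):
        for r in (13,15.5,18):
            for dx in(-6,-3,0,3,6):
                P,o=spec(samp(c,pose(st,np.stack([-60+dx+r*np.cos(a)+0*y,y,45+r*np.sin(a)+0*y],1)/1e3)),y);tot=np.maximum(tot,o)
    i=np.argsort(-tot)[:6]; print('rod',c,[(P[j],round(float(tot[j]),2)) for j in i])
# overlay stand
im=ims["scene"].copy()
big=cv2.resize(im[280:455,190:365],None,fx=3.4,fy=3.4,interpolation=cv2.INTER_CUBIC)
for b in STAND:
    uv=(proj("scene",pose(st,b))-[190,280])*3.4
    cv2.polylines(big,[cv2.convexHull(uv.astype(np.int32))],True,(0,0,255),1)
cv2.imwrite("pics/st.png",big)
tb=cv2.resize(ims["top"][220:345,165:285],None,fx=4.7,fy=4.7,interpolation=cv2.INTER_CUBIC)
for b in STAND:
    uv=(proj("top",pose(st,b))-[165,220])*4.7
    cv2.polylines(tb,[cv2.convexHull(uv.astype(np.int32))],True,(0,0,255),1)
cv2.imwrite("pics/st2.png",tb)
```

```text
B [ 0.6244 -0.1898 -1.3741] 0.035946120695793726
A scene [(np.float64(10.0), 0.89), (np.float64(10.25), 0.88), (np.float64(9.75), 0.66), (np.float64(10.5), 0.65), (np.float64(9.5), 0.42)]
A top [(np.float64(10.25), 0.18), (np.float64(10.5), 0.16), (np.float64(10.0), 0.16), (np.float64(14.25), 0.14), (np.float64(14.5), 0.13)]
B scene [(np.float64(13.0), 0.91), (np.float64(13.25), 0.88), (np.float64(12.75), 0.83), (np.float64(13.5), 0.8), (np.float64(13.75), 0.68)]
B top [(np.float64(13.0), 0.82), (np.float64(13.25), 0.79), (np.float64(12.75), 0.76), (np.float64(13.5), 0.7), (np.float64(12.5), 0.62)]
C scene [(np.float64(8.0), 0.58), (np.float64(8.25), 0.49), (np.float64(11.75), 0.35), (np.float64(11.5), 0.35), (np.float64(11.25), 0.31)]
C top [(np.float64(8.0), 0.4), (np.float64(7.75), 0.29), (np.float64(8.25), 0.28), (np.float64(10.25), 0.18), (np.float64(12.75), 0.17)]
rod scene [(np.float64(8.0), 0.96), (np.float64(8.25), 0.77), (np.float64(7.75), 0.59), (np.float64(10.5), 0.19), (np.float64(10.75), 0.15), (np.float64(8.5), 0.12)]
rod top [(np.float64(8.0), 0.91), (np.float64(14.0), 0.8), (np.float64(14.25), 0.76), (np.float64(13.75), 0.72), (np.float64(14.5), 0.61), (np.float64(13.5), 0.61)]
```

View pics/st.png

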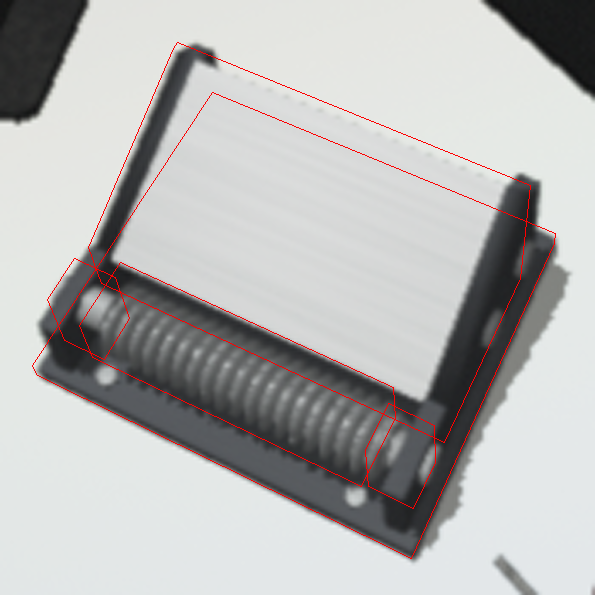

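View pics/st2.png

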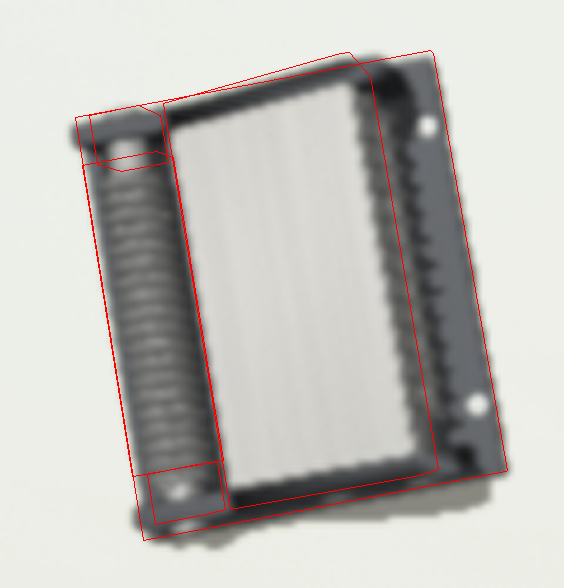

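Run:
```python
from h import *
from scipy.optimize import least_squares
Pl=np.array([[-37.4,s*87,51.4] for s in(1,-1)]+[[57.9,s*87,102.1] for s in(1,-1)])/1e3
# stand y+ : yaw -1.4 => y axis=(.98,.17): +y is world +x (up in top)
top=np.array([[172,130],[232,487],[352,82],[415,455]])/4.7+[165,220]-.4
sc=np.array([[110,262],[430,402],[203,66],[505,185]])/3.4+[190,280]-.35
B=np.array([[90,106,12],[90,-106,12]])/1e3; bt=np.array([[433,52],[507,470]])/4.7+[165,220]-.4
Bs=np.array([[-90,-106,0]])/1e3; bs=np.array([[412,557]])/3.4+[190,280]-.35
def f(p,full=0):
    e=[proj("top",pose(p,Pl))-top,proj("scene",pose(p,Pl))-sc,proj("top",pose(p,B))-bt,proj("scene",pose(p,Bs))-bs]
    return np.vstack(e) if full else np.vstack(e).ravel()
r=least_squares(f,[.489,.211,-1.4],loss="soft_l1",f_scale=1.);print(r.x.round(4));print(f(r.x,1).round(1).tolist())
st=r.x
ims=np.load('ims.npz')
a=np.radians(28);R=np.array([[np.cos(a),0,np.sin(a)],[0,1,0],[-np.sin(a),0,np.cos(a)]])  # columns mapping below
def rest(X): # rest frame mm -> world m
    X=np.atleast_2d(X); x=-60+X[:,0]*np.cos(a)-X[:,2]*np.sin(a); z=45+X[:,0]*np.sin(a)+X[:,2]*np.cos(a)
    return pose(st,np.stack([x,X[:,1],z],1)/1e3)
out=[]
for c,(x0,y0,x1,y1),k in(("scene",(190,280,365,455),2.2),("top",(165,220,285,345),3)):
    b=cv2.resize(ims[c][y0:y1,x0:x1],None,fx=k,fy=k,interpolation=cv2.INTER_CUBIC)
    for pl in([[23,87,-5],[131,87,-5],[131,-87,-5],[23,-87,-5]],[[0,75,18],[0,-75,18]],[[0,75,0],[0,-75,0]],[[-18,75,0],[-18,-75,0]]):
        cv2.polylines(b,[((proj(c,rest(pl))-[x0,y0]+.5)*k).astype(np.int32)],True,(0,0,255),1)
    out.append(cv2.copyMakeBorder(b,0,390-b.shape[0],0,0,0))
cv2.imwrite("pics/st3.png",np.hstack(out))
```

```text
[ 0.4886  0.2111 -1.3978]
[[-0.4, 0.2], [-0.4, 0.3], [-0.9, 0.1], [-0.5, -0.3], [0.5, -1.1], [-1.6, -0.4], [-2.0, -2.3], [0.6, -0.5], [0.0, 0.4], [0.3, 0.9], [0.8, 0.8]]
```

View pics/st3.png

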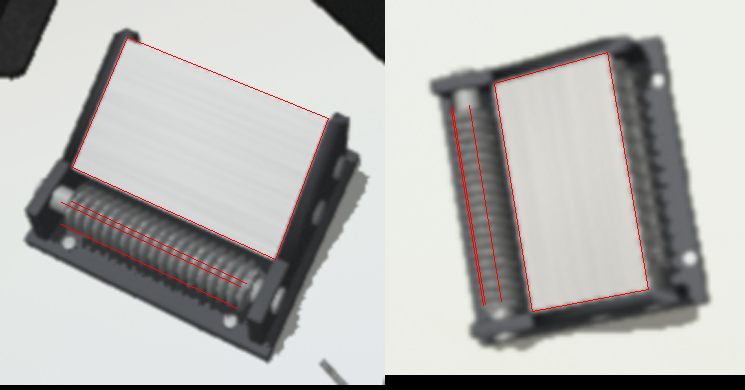

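Request:
{"fn": "servo_tool", "kwargs": {"rows": [[17, -40.5, 0, -0.043, 1], [17, -40.5, 0, -0.043, 1], [17, -40.5, 0, -0.043, 1], [17, -40.5, 0, -0.043, 1], [17, -40.5, 0, -0.043, 1]]}}

```text
time_s: 1.3
ee_pos: [0.2898, 0.3601, 0.2297]
orientation: [3.141, 0.0, 2.578]
force: [0.1, -0.6, 0.2]
gripper_width: 0.093
finger_force: 0.0
```

Request:
{"fn": "servo_tool", "kwargs": {"rows": [[17, -40.5, 0, -0.043, 1], [17, -40.5, 0, -0.043, 1], [17, -40.5, 0, -0.043, 1], [17, -40.5, 0, -0.043, 1], [17, -40.5, 0, -0.043, 1]]}}

```text
time_s: 1.8
ee_pos: [0.3749, 0.1575, 0.23]
orientation: [3.141, 0.001, 2.362]
force: [-0.2, 0.3, -0.0]
gripper_width: 0.0927
finger_force: 0.0
```

Request:
{"fn": "servo_tool", "kwargs": {"rows": [[17, -40.5, 0, -0.043, 1], [17, -40.5, 0, -0.043, 1], [17, -40.5, 0, -0.043, 1], [17, -40.5, 0, -0.043, 1], [17, -40.5, 0, -0.043, 1]]}}

```text
time_s: 2.3
ee_pos: [0.46, -0.0453, 0.23]
orientation: [3.141, 0.001, 2.147]
force: [0.3, 0.6, 0.1]
gripper_width: 0.0927
finger_force: 0.0
```

Request:
{"fn": "servo_tool", "kwargs": {"rows": [[17, -40.5, 0, -0.043, 1], [17, -40.5, 0, -0.043, 1], [17, -40.5, 0, -0.043, 1], [17, -40.5, 0, -0.043, 1], [17, -40.5, 0, -0.043, 1]]}}

```text
time_s: 2.8
ee_pos: [0.545, -0.2478, 0.2297]
orientation: [3.141, 0.0, 1.932]
force: [0.7, 1.0, 0.4]
gripper_width: 0.0931
finger_force: 0.0
```

Request:
{"fn": "servo_tool", "kwargs": {"rows": [[17, -40.5, -20, -0.043, 1], [17, -40.5, -20, -0.043, 1], [0, 0, 0, 0, 1], [0, 0, 0, 0, 1]]}}

```text
time_s: 3.2
ee_pos: [0.5776, -0.3272, 0.1873]
orientation: [-3.139, -0.003, 1.847]
force: [1.0, 0.7, 0.5]
gripper_width: 0.0931
finger_force: 0.0
```

Request:
{"fn": "servo_tool", "kwargs": {"rows": [[2, -1.5, -40, 0.009, 1], [0, 0, -40, 0, 1], [0, 0, -40, 0, 1], [0, 0, -20, 0, 1], [0, 0, -19, 0, 1]]}}

```text
time_s: 3.7
ee_pos: [0.5809, -0.327, 0.0313]
orientation: [3.141, 0.001, 1.859]
force: [-0.0, 0.1, 0.2]
gripper_width: 0.0931
finger_force: 0.0
```

Request:
{"fn": "servo_tool", "kwargs": {"rows": [[0, 0, 0, 0, 1], [0, 0, 0, 0, -1], [0, 0, 0, 0, -1], [0, 0, 0, 0, -1], [0, 0, 0, 0, -1]]}}

```text
time_s: 4.2
ee_pos: [0.5812, -0.3288, 0.0322]
orientation: [3.14, 0.002, 1.857]
force: [-0.1, -1.1, -0.3]
gripper_width: 0.0658
finger_force: 0.0
```

Request:
{"fn": "servo_tool", "kwargs": {"rows": [[0, 0, 0, 0, -1], [0, 0, 0, 0, -1], [0, 0, 0, 0, -1], [0, 0, 0, 0, -1], [0, 0, 0, 0, -1]]}}

```text
time_s: 4.7
ee_pos: [0.5803, -0.3286, 0.0307]
orientation: [-3.141, 0.0, 1.857]
force: [-1.8, -1.1, 2.7]
gripper_width: 0.0436
finger_force: 30.0
```

Request:
{"fn": "servo_tool", "kwargs": {"rows": [[0, 0, 10, 0, -1], [0, 0, 30, 0, -1], [0, 0, 40, 0, -1], [0, 0, 40, 0, -1], [0, 0, 39, 0, -1]]}}

```text
time_s: 5.2
ee_pos: [0.5804, -0.3281, 0.1917]
orientation: [3.141, -0.0, 1.857]
force: [1.0, -0.7, -0.7]
gripper_width: 0.0435
finger_force: 30.0
```

Request:
{"fn": "servo_tool", "kwargs": {"rows": [[-3.5, 20, 0, -0.003, -1], [-5, 30, 0, -0.01, -1], [-7, 40, 0, -0.01, -1], [-7, 40, 0, -0.01, -1], [-7, 40, 0, -0.01, -1]]}}

```text
time_s: 5.7
ee_pos: [0.5505, -0.1569, 0.19]
orientation: [3.141, -0.0, 1.813]
force: [1.2, -0.3, -1.3]
gripper_width: 0.0438
finger_force: 30.0
```

Request:
{"fn": "servo_tool", "kwargs": {"rows": [[-7, 40, 0, -0.01, -1], [-7, 40, 0, -0.01, -1], [-7, 40, 0, -0.01, -1], [-7, 40, 0, -0.01, -1], [-7, 40, 0, -0.01, -1]]}}

```text
time_s: 6.2
ee_pos: [0.5154, 0.0433, 0.1902]
orientation: [3.141, -0.0, 1.763]
force: [0.3, -0.8, -1.7]
gripper_width: 0.0437
finger_force: 30.0
```

Request:
{"fn": "servo_tool", "kwargs": {"rows": [[-7, 40, 0, -0.01, -1], [-7, 40, 0, -0.01, -1], [-5, 35, 0, 0, -1], [-5, 30, 0, 0, -1], [-5, 35, 0, 0, -1]]}}

```text
time_s: 6.7
ee_pos: [0.4865, 0.2229, 0.1902]
orientation: [3.141, -0.0, 1.744]
force: [0.7, 0.4, -1.9]
gripper_width: 0.0437
finger_force: 30.0
```

Request:
{"fn": "servo_tool", "kwargs": {"rows": [[0, 0, 0, 0, -1], [0, 0, 0, 0, -1], [0, 0, 0, 0, -1]]}}

```text
time_s: 7.0
ee_pos: [0.4871, 0.2209, 0.1898]
orientation: [3.142, 0.0, 1.743]
force: [-0.7, 0.1, -1.3]
gripper_width: 0.0436
finger_force: 30.0
```

Run:
```python
from h import *
s=env.observe();print({k:np.round(s[k],4).tolist() for k in("ee_pos","orientation","force","ft_torque","gripper_width")})
im=env.camera("scene");t=env.camera("top")
cv2.imwrite("pics/p1.png",np.hstack([cv2.resize(im[200:450,180:400],None,fx=1.8,fy=1.8),cv2.resize(t[200:350,170:300],None,fx=3,fy=3)]))
```

```text
{'ee_pos': [0.4871, 0.2209, 0.1898], 'orientation': [3.1416, 0.0004, 1.7435], 'force': [-0.6595, 0.0982, -1.3393], 'ft_torque': [-0.0538, -0.008, -0.0275], 'gripper_width': 0.0436}
```

View pics/p1.png

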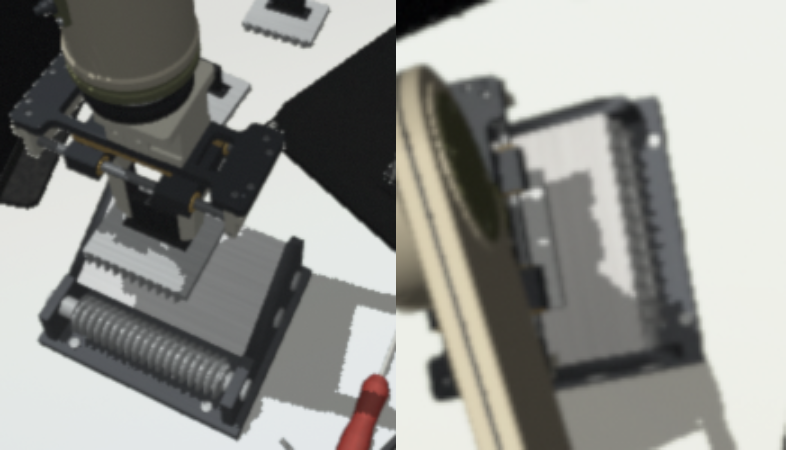

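The leaf hangs level above the slope in the left half (teeth at about (140,280)), parallel to the rod, nothing touching. I'm lowering it until it touches.

Request:
{"fn": "servo_tool", "kwargs": {"rows": [[0, 0, -35, 0, -1], [0, 0, -25, 0, -1], [0, 0, -10, 0, -1], [0, 0, 0, 0, -1]]}}

```text
time_s: 7.5
ee_pos: [0.4859, 0.2205, 0.118]
orientation: [-3.138, 0.001, 1.743]
force: [-0.7, -0.0, -0.8]
gripper_width: 0.0437
finger_force: 30.0
```

Request:
{"fn": "servo_tool", "kwargs": {"rows": [[0, 0, -3, 0, -1], [0, 0, -2, 0, -1], [0, 0, -2, 0, -1], [0, 0, 0, 0, -1]]}}

```text
time_s: 7.9
ee_pos: [0.4873, 0.2217, 0.1131]
orientation: [3.141, -0.0, 1.744]
force: [-1.1, 0.2, -2.4]
gripper_width: 0.0439
finger_force: 30.0
```

Request:
{"fn": "servo_tool", "kwargs": {"rows": [[0, 0, -2, 0, -1], [0, 0, -2, 0, -1], [0, 0, 0, 0, -1]]}}

```text
time_s: 8.2
ee_pos: [0.4875, 0.2224, 0.1104]
orientation: [3.14, -0.001, 1.744]
force: [-4.9, 1.3, 9.0]
gripper_width: 0.0435
finger_force: 30.0
```

Request:
{"fn": "servo_tool", "kwargs": {"rows": [[0, 0, -2, 0, -1], [0, 0, -2, 0, -1], [0, 0, 0, 0, -1]]}}

```text
time_s: 8.5
ee_pos: [0.4874, 0.2236, 0.1073]
orientation: [3.139, -0.003, 1.745]
force: [-7.7, 5.8, 15.5]
gripper_width: 0.0437
finger_force: 30.0
```

Request:
{"fn": "servo_tool", "kwargs": {"rows": [[0, 0, -2, 0, -1], [0, 0, -1, 0, -1], [0, 0, 0, 0, -1]]}}

```text
time_s: 8.8
ee_pos: [0.4873, 0.2241, 0.1045]
orientation: [3.139, -0.004, 1.745]
force: [-9.6, 7.5, 16.0]
gripper_width: 0.0435
finger_force: 30.0
```

Request:
{"fn": "servo_tool", "kwargs": {"rows": [[0, -1, -1, 0, -1], [0, -1, -1, 0, -1], [0, 0, -1, 0, -1], [0, 0, 0, 0, -1]]}}

```text
time_s: 9.2
ee_pos: [0.4874, 0.2233, 0.1022]
orientation: [3.138, -0.006, 1.745]
force: [-12.1, 12.7, 20.1]
gripper_width: 0.0437
finger_force: 30.0
```

Request:
{"fn": "servo_tool", "kwargs": {"rows": [[0, 0, -1, 0, -1], [0, 0, -1, 0, -1], [0, 0, 0, 0, -1]]}}

```text
time_s: 9.5
ee_pos: [0.4875, 0.223, 0.0998]
orientation: [3.138, -0.005, 1.745]
force: [-10.3, 9.7, 17.6]
gripper_width: 0.0436
finger_force: 30.0
```

Run:
```python
from h import *
s=env.observe();print({k:np.round(s[k],4).tolist() for k in("ee_pos","orientation","force","ft_torque","gripper_width")})
im=env.camera("scene")
cv2.imwrite("pics/p2.png",cv2.resize(im[260:450,190:370],None,fx=3,fy=3,interpolation=cv2.INTER_CUBIC))
```

```text
{'ee_pos': [0.4875, 0.223, 0.0998], 'orientation': [3.1384, -0.005, 1.7451], 'force': [-10.2503, 9.6532, 17.5718], 'ft_torque': [1.5607, 1.8519, 0.068], 'gripper_width': 0.0436}
```

View pics/p2.png

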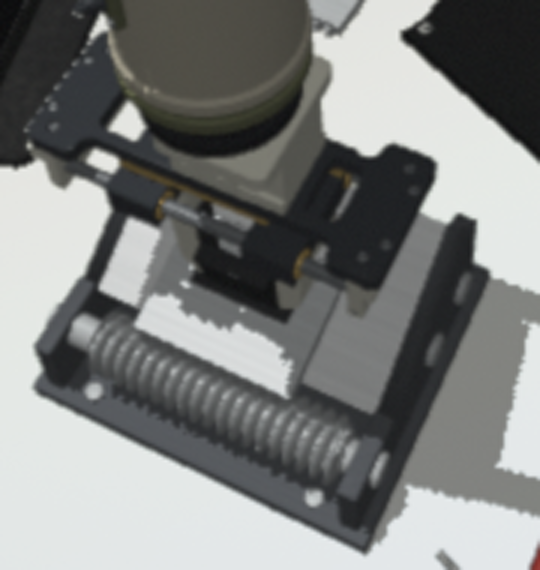

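Request:
{"fn": "servo_tool", "kwargs": {"rows": [[0, 0, 1.5, 0, -1], [0, 0, 0, 0, -1]]}}

```text
time_s: 9.75
ee_pos: [0.4876, 0.2225, 0.1003]
orientation: [3.138, -0.004, 1.745]
force: [-5.5, 10.2, 8.5]
gripper_width: 0.0438
finger_force: 30.0
```

Request:
{"fn": "servo_tool", "kwargs": {"rows": [[-1, 0, 0, 0, -1], [0, 0, 0, 0, -1]]}}

```text
time_s: 9.95
ee_pos: [0.4875, 0.2224, 0.1005]
orientation: [3.137, -0.004, 1.745]
force: [-1.2, 10.5, 5.4]
gripper_width: 0.0435
finger_force: 30.0
```

Request:
{"fn": "servo_tool", "kwargs": {"rows": [[0, 2, 0, 0, -1], [0, 0, 0, 0, -1]]}}

```text
time_s: 10.15
ee_pos: [0.4874, 0.2229, 0.1001]
orientation: [3.138, -0.001, 1.744]
force: [0.2, 3.9, 7.2]
gripper_width: 0.0438
finger_force: 30.0
```

Request:
{"fn": "servo_tool", "kwargs": {"rows": [[0, 2, -1, 0, -1], [0, 0, 0, 0, -1]]}}

```text
time_s: 10.35
ee_pos: [0.4878, 0.2242, 0.0994]
orientation: [3.137, -0.0, 1.744]
force: [-0.3, -0.5, 8.9]
gripper_width: 0.0436
finger_force: 30.0
```

Request:
{"fn": "servo_tool", "kwargs": {"rows": [[0, 2, -1, 0, -1], [0, 0, 0, 0, -1]]}}

```text
time_s: 10.55
ee_pos: [0.4881, 0.2251, 0.099]
orientation: [3.137, 0.002, 1.744]
force: [-1.8, -5.7, 13.4]
gripper_width: 0.0436
finger_force: 30.0
```

Request:
{"fn": "servo_tool", "kwargs": {"rows": [[0, 1.7, -0.9, 0, -1], [0, 0, 0, 0, -1]]}}

```text
time_s: 10.75
ee_pos: [0.4883, 0.2255, 0.0988]
orientation: [3.138, 0.004, 1.744]
force: [-4.2, -13.9, 22.3]
gripper_width: 0.0437
finger_force: 30.0
```

Request:
{"fn": "servo_tool", "kwargs": {"rows": [[0, 1.7, -0.9, 0, -1], [0, 0, 0, 0, -1]]}}

```text
time_s: 10.95
ee_pos: [0.4884, 0.2259, 0.0987]
orientation: [3.138, 0.006, 1.743]
force: [-7.6, -22.4, 31.1]
gripper_width: 0.0436
finger_force: 30.0
```

Request:
{"fn": "servo_tool", "kwargs": {"rows": [[0, -2.6, 1.9, 0, -1], [0, 0, 0, 0, -1]]}}

```text
time_s: 11.15
ee_pos: [0.4882, 0.2258, 0.0989]
orientation: [3.137, 0.001, 1.743]
force: [-0.0, -6.0, 12.1]
gripper_width: 0.0436
finger_force: 30.0
```

Request:
{"fn": "servo_tool", "kwargs": {"rows": [[-1, -0.2, 0, 0, -1], [-1, -0.2, 0, 0, -1], [0, 0, 0, 0, -1]]}}

```text
time_s: 11.45
ee_pos: [0.4875, 0.2257, 0.099]
orientation: [3.134, 0.001, 1.743]
force: [6.9, -3.2, 5.9]
gripper_width: 0.0434
finger_force: 30.0
```

Request:
{"fn": "servo_tool", "kwargs": {"rows": [[-1, -0.2, 0, 0, -1], [-1, -0.2, 0, 0, -1], [0, 0, 0, 0, -1]]}}

```text
time_s: 11.75
ee_pos: [0.4867, 0.2257, 0.0994]
orientation: [3.131, 0.0, 1.743]
force: [10.6, -2.4, 3.1]
gripper_width: 0.044
finger_force: 30.0
```

Request:
{"fn": "servo_tool", "kwargs": {"rows": [[-1, 0.2, -0.2, 0, -1], [-1, 0.2, -0.2, 0, -1], [0, 0, 0, 0, -1]]}}

```text
time_s: 12.05
ee_pos: [0.4843, 0.2265, 0.0994]
orientation: [3.132, -0.0, 1.743]
force: [5.3, -2.0, 10.5]
gripper_width: 0.044
finger_force: 30.0
```

Request:
{"fn": "servo_tool", "kwargs": {"rows": [[-1, 0.2, -0.2, 0, -1], [-1, 0.2, -0.2, 0, -1], [0, 0, 0, 0, -1]]}}

```text
time_s: 12.35
ee_pos: [0.4819, 0.2273, 0.099]
orientation: [3.133, -0.001, 1.743]
force: [6.7, -0.3, 9.5]
gripper_width: 0.0439
finger_force: 30.0
```

Request:
{"fn": "servo_tool", "kwargs": {"rows": [[-1, 0.2, -0.2, 0, -1], [-1, 0.2, -0.2, 0, -1], [0, 0, 0, 0, -1]]}}

```text
time_s: 12.65
ee_pos: [0.4801, 0.2276, 0.0986]
orientation: [3.132, -0.001, 1.743]
force: [6.5, -1.4, 9.4]
gripper_width: 0.0434
finger_force: 30.0
```

Request:
{"fn": "servo_tool", "kwargs": {"rows": [[0, 0.5, -1, 0, -1], [0, 0.5, -1, 0, -1], [0, 0, 0, 0, -1]]}}

```text
time_s: 12.95
ee_pos: [0.4803, 0.2275, 0.0977]
orientation: [3.133, 0.001, 1.743]
force: [3.0, -8.2, 20.3]
gripper_width: 0.0438
finger_force: 30.1
```

Request:
{"fn": "servo_tool", "kwargs": {"rows": [[-1, 0.2, -0.3, 0, -1], [-1, 0.2, -0.3, 0, -1], [0, 0, 0, 0, -1]]}}

```text
time_s: 13.25
ee_pos: [0.4799, 0.2278, 0.0977]
orientation: [3.129, 0.001, 1.743]
force: [7.4, -9.6, 17.8]
gripper_width: 0.0439
finger_force: 30.1
```

Request:
{"fn": "servo_tool", "kwargs": {"rows": [[-1, 0.2, -0.3, 0, -1], [-1, 0.2, -0.3, 0, -1], [0, 0, 0, 0, -1]]}}

```text
time_s: 13.55
ee_pos: [0.4775, 0.2292, 0.0969]
orientation: [3.129, -0.0, 1.743]
force: [6.4, -4.3, 13.8]
gripper_width: 0.0439
finger_force: 30.1
```

Request:
{"fn": "servo_tool", "kwargs": {"rows": [[-1, 0.2, -0.2, 0, -1], [-1, 0.2, -0.2, 0, -1], [0, 0, 0, 0, -1]]}}

```text
time_s: 13.85
ee_pos: [0.4753, 0.2301, 0.0963]
orientation: [3.13, -0.001, 1.743]
force: [7.4, -2.1, 14.3]
gripper_width: 0.0435
finger_force: 30.1
```

Request:
{"fn": "servo_tool", "kwargs": {"rows": [[-1, 0.2, -0.2, 0, -1], [-1, 0.2, -0.2, 0, -1], [0, 0, 0, 0, -1]]}}

```text
time_s: 14.15
ee_pos: [0.4733, 0.2307, 0.0959]
orientation: [3.13, -0.002, 1.743]
force: [8.3, -0.8, 14.0]
gripper_width: 0.0437
finger_force: 30.1
```

Request:
{"fn": "servo_tool", "kwargs": {"rows": [[-1, 0.2, -0.2, 0, -1], [-1, 0.2, -0.2, 0, -1], [0, 0, 0, 0, -1]]}}

```text
time_s: 14.45
ee_pos: [0.4714, 0.2312, 0.0955]
orientation: [3.129, -0.002, 1.743]
force: [7.2, -0.6, 13.7]
gripper_width: 0.0438
finger_force: 30.1
```

Request:
{"fn": "servo_tool", "kwargs": {"rows": [[2, -0.5, 1, 0, -1], [0, 0, 0.5, 0, -0.1], [0, 0, 0, 0, 0.3], [0, 0, 0, 0, 0.3], [0, 0, 0, 0, 0.3]]}}

```text
time_s: 14.95
ee_pos: [0.4678, 0.2296, 0.0927]
orientation: [-3.141, -0.0, 1.744]
force: [-4.1, 1.5, 8.6]
gripper_width: 0.0596
finger_force: 4.3
```

Run:
```python
from h import *
s=env.observe();print({k:np.round(s[k],4).tolist() for k in("ee_pos","orientation","force","ft_torque","gripper_width")})
im=env.camera("scene");t=env.camera("top")
cv2.imwrite("pics/p3.png",cv2.resize(im[300:450,190:370],None,fx=4,fy=4,interpolation=cv2.INTER_CUBIC))
```

```text
{'ee_pos': [0.4678, 0.2296, 0.0927], 'orientation': [-3.1413, -0.0003, 1.744], 'force': [-4.0835, 1.4723, 8.6294], 'ft_torque': [0.0062, 0.5138, 0.0231], 'gripper_width': 0.0596}
```

View pics/p3.png

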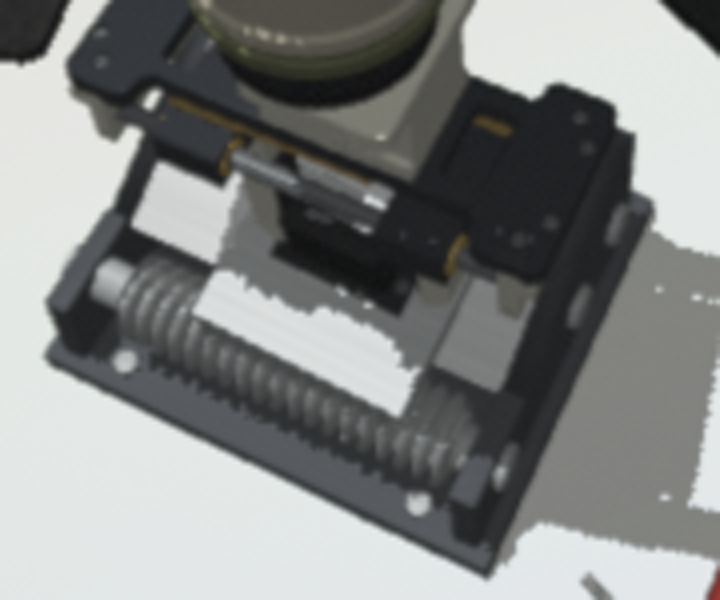

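```bash
cat >> h.py <<'E'
ST=[.4886,.2111,-1.3978]; A28=np.radians(28)
def rest(X):
    X=np.atleast_2d(np.asarray(X,float)); x=-60+X[:,0]*np.cos(A28)-X[:,2]*np.sin(A28); z=45+X[:,0]*np.sin(A28)+X[:,2]*np.cos(A28)
    return pose(ST,np.stack([x,X[:,1],z],1)/1e3)
def torest(w): # world m -> rest mm
    d=np.asarray(w)-[ST[0],ST[1],0]; c,s=np.cos(ST[2]),np.sin(ST[2]); x=(c*d[0]+s*d[1])*1e3+60; y=(-s*d[0]+c*d[1])*1e3; z=d[2]*1e3-45
    return np.array([x*np.cos(A28)+z*np.sin(A28),y,-x*np.sin(A28)+z*np.cos(A28)])
E
python3 - <<'E'
from h import *
ob=np.array([[240,378.7],[291.2,403.7]])
# leaf top edge corners in rest coords: intersect ray with planes of const y? solve (x,y) for assumed z
from scipy.optimize import fsolve
for z in(0,5,10,15):
    print(z,[np.round(fsolve(lambda q:proj("scene",rest([q[0],q[1],z]))[0]-o,[18,0]),1).tolist() for o in ob])
print(torest(env.observe()["ee_pos"]+np.array([0,0,.008])).round(1))
E
```

```text
0 [[1.6, 40.0], [0.0, -56.3]]
5 [[2.4, 38.3], [0.9, -57.3]]
10 [[3.2, 36.6], [1.7, -58.4]]
15 [[4.1, 34.9], [2.5, -59.5]]
[ 59.9 -17.4  31.2]
```

Request:
{"fn": "servo_tool", "kwargs": {"rows": [[3, 0.5, 2, 0, 0.3], [3, 0.5, 1, 0, 0.3], [0, 0, 0, 0, 0.3]]}}

```text
time_s: 15.35
ee_pos: [0.4742, 0.2301, 0.0949]
orientation: [-3.141, 0.0, 1.744]
force: [-0.1, 0.5, 0.8]
gripper_width: 0.0604
finger_force: 0.0
```

Request:
{"fn": "servo_tool", "kwargs": {"rows": [[0, 0, 0, 0, -1], [0, 0, 0, 0, -1], [0, 0, 0, 0, -1], [0, 0, 0, 0, -1], [0, 0, 0, 0, -1]]}}

```text
time_s: 15.85
ee_pos: [0.4737, 0.2302, 0.0949]
orientation: [-3.141, 0.0, 1.744]
force: [0.5, -0.6, -1.4]
gripper_width: 0.0437
finger_force: 30.0
```

Request:
{"fn": "servo_tool", "kwargs": {"rows": [[0, 0, 5, 0, -1], [0, 0, 10, 0, -1], [0, 0, 10, 0, -1], [0, 0, 0, 0, -1]]}}

```text
time_s: 16.25
ee_pos: [0.4755, 0.2309, 0.1228]
orientation: [3.138, -0.001, 1.744]
force: [0.5, 0.8, -1.1]
gripper_width: 0.0433
finger_force: 30.0
```

Run:
```python
from h import *
s=env.observe();print({k:np.round(s[k],4).tolist() for k in("ee_pos","orientation","force","ft_torque","gripper_width")},torest(s["ee_pos"]+np.array([0,0,.008])).round(1))
im=env.camera("scene")
cv2.imwrite("pics/p4.png",cv2.resize(im[260:450,190:370],None,fx=3,fy=3,interpolation=cv2.INTER_CUBIC))
M=env.masks_of("leaf_1","scene")
for m in M: print(m["p"],m["extent"],m["region"].sum())
```

```text
{'ee_pos': [0.4755, 0.2309, 0.1228], 'orientation': [3.1376, -0.0007, 1.7438], 'force': [0.5468, 0.8226, -1.1071], 'ft_torque': [-0.081, 0.0801, 0.0603], 'gripper_width': 0.0433} [74.1 -9.5 57.8]
0.97 [231.0, 339.5, 305.4, 398.7] 2439
0.71 [293.4, 247.9, 319.6, 275.4] 405
```

Request:
{"fn": "servo_tool", "kwargs": {"rows": [[4, -7, 5, 0, -1], [5, -7, 0, 0, -1], [4, -6, 0, 0, -1], [0, 0, 0, 0, -1]]}}

```text
time_s: 16.75
ee_pos: [0.4876, 0.2091, 0.1249]
orientation: [-3.141, 0.0, 1.742]
force: [-0.5, 0.4, -3.1]
gripper_width: 0.0438
finger_force: 30.0
```

Request:
{"fn": "servo_tool", "kwargs": {"rows": [[0, 0, -5, 0, -1], [0, 0, -4, 0, -1], [0, 0, -2, 0, -1], [0, 0, 0, 0, -1]]}}

```text
time_s: 17.15
ee_pos: [0.4863, 0.2103, 0.1133]
orientation: [-3.14, 0.0, 1.744]
force: [-0.4, 0.7, -1.4]
gripper_width: 0.0435
finger_force: 30.0
```

Request:
{"fn": "servo_tool", "kwargs": {"rows": [[0, 0, -2, 0, -1], [0, 0, -1, 0, -1], [0, 0, 0, 0, -1]]}}

```text
time_s: 17.45
ee_pos: [0.4869, 0.2103, 0.111]
orientation: [-3.141, 0.0, 1.744]
force: [1.1, -0.2, -1.5]
gripper_width: 0.0434
finger_force: 30.0
```

Request:
{"fn": "servo_tool", "kwargs": {"rows": [[0, 0, -2, 0, -1], [0, 0, -1, 0, -1], [0, 0, 0, 0, -1]]}}

```text
time_s: 17.75
ee_pos: [0.4868, 0.2102, 0.1079]
orientation: [-3.141, 0.0, 1.744]
force: [-0.4, 0.7, -0.5]
gripper_width: 0.0435
finger_force: 30.0
```

Request:
{"fn": "servo_tool", "kwargs": {"rows": [[0, 0, -1.5, 0, -1], [0, 0, -1, 0, -1], [0, 0, 0, 0, -1]]}}

```text
time_s: 18.05
ee_pos: [0.4872, 0.2105, 0.1061]
orientation: [3.141, -0.0, 1.744]
force: [-1.9, 0.8, 2.4]
gripper_width: 0.0431
finger_force: 30.0
```

Request:
{"fn": "servo_tool", "kwargs": {"rows": [[0, 0, -1, 0, -1], [0, 0, -1, 0, -1], [0, 0, 0, 0, -1]]}}

```text
time_s: 18.35
ee_pos: [0.4873, 0.211, 0.1051]
orientation: [3.14, -0.001, 1.744]
force: [-5.6, 0.6, 11.3]
gripper_width: 0.0436
finger_force: 30.0
```

Request:
{"fn": "servo_tool", "kwargs": {"rows": [[0, 0, 1, 0, -1], [0, 0, 0, 0, 0.3], [0, 0, 0, 0, 0.3], [0, 0, 0, 0, 0.3], [0, 0, 0, 0, 0.3]]}}

```text
time_s: 18.85
ee_pos: [0.4869, 0.2102, 0.1044]
orientation: [-3.141, 0.0, 1.744]
force: [0.2, -0.6, 0.8]
gripper_width: 0.06
finger_force: 0.0
```

Run:
```python
from h import *
s=env.observe();print({k:np.round(s[k],4).tolist() for k in("ee_pos","force","gripper_width")},torest(s["ee_pos"]+np.array([0,0,.008])).round(1))
im=env.camera("scene")
cv2.imwrite("pics/p5.png",cv2.resize(im[280:450,190:370],None,fx=3.5,fy=3.5,interpolation=cv2.INTER_CUBIC))
M=[m for m in env.masks_of("leaf_1","scene")]
for m in M: print(m["p"],m["extent"],m["region"].sum())
r=M[0]["region"].astype(np.uint8)
h=cv2.findContours(r,0,2)[0];h=max(h,key=cv2.contourArea);print(cv2.approxPolyDP(h,2.5,True)[:,0].tolist())
```

```text
{'ee_pos': [0.4869, 0.2102, 0.1044], 'force': [0.2168, -0.6212, 0.7527], 'gripper_width': 0.06} [85.1 -1.9 31. ]
0.95 [240.5, 329.8, 308.1, 389.3] 2244
0.85 [296.2, 240.0, 323.1, 271.0] 406
[[264, 331], [259, 342], [251, 340], [241, 366], [260, 378], [286, 389], [292, 388], [307, 349], [298, 358], [293, 358], [290, 348], [278, 336]]
```

View pics/p5.png

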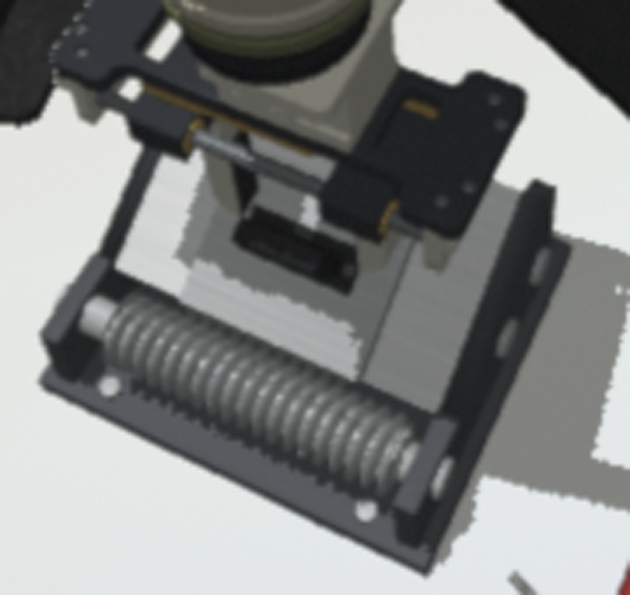

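```bash
cat >> h.py <<'E'
from scipy.optimize import fsolve
def edge(o,z=5): return np.round(fsolve(lambda q:proj("scene",rest([q[0],q[1],z]))[0]-o,[18,0]),1).tolist()
# full-3D leaf fit: leaf flat on slope, params (ox,oy,yaw) in rest frame, excluding occluded part: compare only lower boundary
def leafflat(q,X):
    X=np.asarray(X)*1e3; c,s=np.cos(q[2]),np.sin(q[2])
    return rest(np.stack([q[0]+c*X[:,0]-s*X[:,1],q[1]+s*X[:,0]+c*X[:,1],X[:,2]-5],1))
E
python3 - <<'E'
from h import *
for o in([241,366],[292,388],[286,389],[260,378],[307,349],[251,340]): print(o,edge(o))
for ox in(55,59.5,65,75):
    print(ox,'tip-bot',proj("scene",leafflat([ox,0,0],np.array([[-37,48,10],[-37,-48,10],[-41.5,0,0],[2,22,10],[2,-22,10],[2,22,50],[2,-22,50],[37,-48,10]])/1e3)).round(0).tolist())
# dark rib pixels in scene
im=env.camera("scene");
E
```

```text
[241, 366] [21.5, 45.2]
[292, 388] [23.3, -49.3]
[286, 389] [18.0, -40.7]
[260, 378] [16.7, 6.8]
[307, 349] [88.8, -48.9]
[251, 340] [66.5, 46.5]
55 tip-bot [[239.0, 367.0], [290.0, 391.0], [265.0, 381.0], [261.0, 351.0], [285.0, 361.0], [253.0, 350.0], [278.0, 361.0], [307.0, 347.0]]
59.5 tip-bot [[240.0, 365.0], [291.0, 388.0], [266.0, 379.0], [263.0, 348.0], [286.0, 359.0], [255.0, 347.0], [279.0, 358.0], [308.0, 344.0]]
65 tip-bot [[241.0, 362.0], [292.0, 385.0], [267.0, 376.0], [264.0, 345.0], [287.0, 355.0], [256.0, 344.0], [280.0, 355.0], [310.0, 341.0]]
75 tip-bot [[243.0, 356.0], [295.0, 379.0], [269.0, 370.0], [266.0, 340.0], [290.0, 350.0], [258.0, 338.0], [283.0, 349.0], [312.0, 335.0]]
```

The picture shows the leaf flat on the slope. It has slid down to the rod (front edge about (185,292) to (355,375)), with its rib below the fingers. I'll follow the rib down the slope and grip it again.

Request:
{"fn": "servo_tool", "kwargs": {"rows": [[-1.5, 8, -4.2, 0, 0.3], [-1.5, 8, -4.2, 0, 0.3], [0, 0, 0, 0, 0.3], [0, 0, 0, 0, 0.3]]}}

```text
time_s: 19.4
ee_pos: [0.4836, 0.2266, 0.0958]
orientation: [-3.141, 0.0, 1.745]
force: [1.1, -0.8, -0.6]
gripper_width: 0.0605
finger_force: 0.0
```

Request:
{"fn": "servo_tool", "kwargs": {"rows": [[0, 0, 0, 0, -1], [0, 0, 0, 0, -1], [0, 0, 0, 0, -1], [0, 0, 0, 0, -1]]}}

```text
time_s: 19.8
ee_pos: [0.4842, 0.2262, 0.0964]
orientation: [3.141, 0.0, 1.744]
force: [0.5, -1.4, 0.3]
gripper_width: 0.0436
finger_force: 30.0
```

Run:
```python
from h import *
s=env.observe();print({k:np.round(s[k],4).tolist() for k in("ee_pos","orientation","force","ft_torque","gripper_width")},torest(s["ee_pos"]+np.array([0,0,.008])).round(1))
```

```text
{'ee_pos': [0.4842, 0.2262, 0.0964], 'orientation': [3.1411, 0.0, 1.7435], 'force': [0.4695, -1.4308, 0.2683], 'ft_torque': [-0.1174, -0.0049, 0.0105], 'gripper_width': 0.0436} [67.1 -1.7 31.6]
```

Request:
{"fn": "servo_tool", "kwargs": {"rows": [[0, 1, -1, 0, -1], [0, 0.5, -0.5, 0, -1], [0, 0, 0, 0, -1]]}}

```text
time_s: 20.1
ee_pos: [0.4843, 0.2265, 0.0963]
orientation: [-3.141, 0.002, 1.744]
force: [-5.4, -9.2, 14.6]
gripper_width: 0.0435
finger_force: 30.0
```

Request:
{"fn": "servo_tool", "kwargs": {"rows": [[1, 0.2, 0, 0, -1], [1, 0.2, 0, 0, -1], [0, 0, 0, 0, -1]]}}

```text
time_s: 20.4
ee_pos: [0.4847, 0.2266, 0.0963]
orientation: [-3.138, 0.003, 1.744]
force: [-15.4, -12.0, 22.5]
gripper_width: 0.0437
finger_force: 30.0
```

Request:
{"fn": "servo_tool", "kwargs": {"rows": [[1, 0.2, 0, 0, -1], [1, 0.2, 0, 0, -1], [0, 0, 0, 0, -1]]}}

```text
time_s: 20.7
ee_pos: [0.4855, 0.2268, 0.0964]
orientation: [-3.135, 0.003, 1.744]
force: [-23.3, -13.0, 30.4]
gripper_width: 0.0437
finger_force: 30.0
```

Request:
{"fn": "servo_tool", "kwargs": {"rows": [[0, -1, 2, 0, -1], [0, 0, 0, 0, -1]]}}

```text
time_s: 20.9
ee_pos: [0.488, 0.2275, 0.0969]
orientation: [3.141, -0.0, 1.744]
force: [0.2, -0.2, -1.0]
gripper_width: 0.0438
finger_force: 30.0
```

Request:
{"fn": "servo_tool", "kwargs": {"rows": [[1, 0.2, 0.3, 0, -1], [1, 0.2, 0.3, 0, -1], [0, 0, 0, 0, -1]]}}

```text
time_s: 21.2
ee_pos: [0.49, 0.228, 0.0971]
orientation: [-3.141, -0.0, 1.744]
force: [0.1, -0.2, -0.2]
gripper_width: 0.0433
finger_force: 30.0
```

Request:
{"fn": "servo_tool", "kwargs": {"rows": [[1, 0.2, 0.3, 0, -1], [1, 0.2, 0.3, 0, -1], [0, 0, 0, 0, -1]]}}

```text
time_s: 21.5
ee_pos: [0.4914, 0.2283, 0.0975]
orientation: [-3.14, 0.0, 1.744]
force: [-1.7, -0.3, -1.9]
gripper_width: 0.0441
finger_force: 30.0
```

Run:
```python
from h import *
s=env.observe();print(torest(s["ee_pos"]+np.array([0,0,.008])).round(1))
```

```text
[66.9  5.7 33. ]
```

Request:
{"fn": "servo_tool", "kwargs": {"rows": [[0, 0.3, -1.5, 0, -1], [0, 0, 0, 0, -1]]}}

```text
time_s: 21.7
ee_pos: [0.4913, 0.2282, 0.0964]
orientation: [-3.14, 0.001, 1.744]
force: [-5.4, -3.5, 3.2]
gripper_width: 0.0438
finger_force: 30.0
```

Request:
{"fn": "servo_tool", "kwargs": {"rows": [[0, 0.8, -0.4, 0, -1], [0, 0, 0, 0, -1]]}}

```text
time_s: 21.9
ee_pos: [0.4913, 0.2284, 0.0963]
orientation: [-3.139, 0.002, 1.744]
force: [-6.8, -7.7, 7.2]
gripper_width: 0.0437
finger_force: 30.0
```

Request:
{"fn": "servo_tool", "kwargs": {"rows": [[0, 0.8, -0.4, 0, -1], [0, 0, 0, 0, -1]]}}

```text
time_s: 22.1
ee_pos: [0.4912, 0.2286, 0.0961]
orientation: [-3.139, 0.003, 1.744]
force: [-7.4, -10.0, 10.2]
gripper_width: 0.0434
finger_force: 30.0
```

Request:
{"fn": "servo_tool", "kwargs": {"rows": [[0.7, -0.8, 0.4, 0, -1], [0.7, 0.1, 0, 0, -1], [0, 0, 0, 0, -1]]}}

```text
time_s: 22.4
ee_pos: [0.4914, 0.2285, 0.0961]
orientation: [-3.137, 0.002, 1.744]
force: [-14.1, -7.3, 10.9]
gripper_width: 0.0434
finger_force: 30.0
```

Request:
{"fn": "servo_tool", "kwargs": {"rows": [[0.7, 0.1, 0, 0, -1], [0.7, 0.1, 0, 0, -1], [0, 0, 0, 0, -1]]}}

```text
time_s: 22.7
ee_pos: [0.4916, 0.2285, 0.0961]
orientation: [-3.134, 0.002, 1.745]
force: [-19.9, -8.6, 16.2]
gripper_width: 0.0439
finger_force: 30.0
```

Request:
{"fn": "servo_tool", "kwargs": {"rows": [[0.7, 0.1, 0, 0, -1], [0.7, 0.1, 0, 0, -1], [0, 0, 0, 0, -1]]}}

```text
time_s: 23.0
ee_pos: [0.4918, 0.2285, 0.0962]
orientation: [-3.131, 0.002, 1.745]
force: [-28.0, -10.6, 23.0]
gripper_width: 0.0438
finger_force: 30.1
```

Request:
{"fn": "servo_tool", "kwargs": {"rows": [[0.7, 0.1, 0, 0, -1], [0.7, 0.1, 0, 0, -1], [0, 0, 0, 0, -1]]}}

```text
time_s: 23.3
ee_pos: [0.4922, 0.2284, 0.0962]
orientation: [-3.129, 0.003, 1.745]
force: [-32.7, -12.6, 27.8]
gripper_width: 0.0437
finger_force: 30.1
```

Request:
{"fn": "servo_tool", "kwargs": {"rows": [[-5, -0.8, 0.5, 0, -1], [0, 0, 0.3, 0, -1], [0, 0, 0, 0, -1]]}}

```text
time_s: 23.6
ee_pos: [0.4911, 0.2288, 0.0963]
orientation: [-3.138, 0.001, 1.744]
force: [-8.6, -3.8, 2.6]
gripper_width: 0.0436
finger_force: 30.0
```

```bash
cat > r.py <<'E'
from h import *
s=env.observe();f=s["force"];u=np.array([.152,-.87,.469]);n=np.array([-.081,.462,.883]);v=np.array([.985,.172,0])
print(s["time_s"],'rest',torest(s["ee_pos"]+np.array([0,0,.008])).round(2),'F u,v,n',np.round([f@u,f@v,f@n],1),s["gripper_width"].round(4))
E
python3 r.py
```

```text
Traceback (most recent call last):
  File "r.py", line 3, in <module>
    print(s["time_s"],'rest',torest(s["ee_pos"]+np.array([0,0,.008])).round(2),'F u,v,n',np.round([f@u,f@v,f@n],1),s["gripper_width"].round(4))
                                                                                                                   ^^^^^^^^^^^^^^^^^^^^^^^^
AttributeError: 'float' object has no attribute 'round'
```

Request:
{"fn": "servo_tool", "kwargs": {"rows": [[0.6, -3.5, 2.3, 0, -1], [0.6, -3.5, 2.0, 0, -1], [0, 0, 0, 0, -1]]}}

```text
time_s: 23.9
ee_pos: [0.4948, 0.2222, 0.1019]
orientation: [3.14, -0.0, 1.743]
force: [-0.6, 0.3, -1.2]
gripper_width: 0.0437
finger_force: 30.0
```

```bash
python3 r.py
```

```text
Traceback (most recent call last):
  File "r.py", line 3, in <module>
    print(s["time_s"],'rest',torest(s["ee_pos"]+np.array([0,0,.008])).round(2),'F u,v,n',np.round([f@u,f@v,f@n],1),s["gripper_width"].round(4))
                                                                                                                   ^^^^^^^^^^^^^^^^^^^^^^^^
AttributeError: 'float' object has no attribute 'round'
```

Request:
{"fn": "servo_tool", "kwargs": {"rows": [[-0.6, 3, -1.8, 0, -1], [-0.2, 2, -1.5, 0, -1], [0, 0, 0, 0, -1]]}}

```text
time_s: 24.2
ee_pos: [0.4927, 0.2277, 0.0974]
orientation: [-3.141, -0.0, 1.744]
force: [0.6, -0.5, -2.2]
gripper_width: 0.0436
finger_force: 30.0
```

```bash
sed -i 's/s\["gripper_width"\].round(4)/s["ee_pos"].round(4)/' r.py; python3 r.py
```

```text
24.2 rest [67.49  6.87 32.48] F u,v,n [-0.6  0.5 -2.2] [0.4927 0.2277 0.0974]
```

Request:
{"fn": "servo_tool", "kwargs": {"rows": [[-0.2, 1, -0.7, 0, -1], [0, 0, 0, 0, -1]]}}

```text
time_s: 24.4
ee_pos: [0.4928, 0.2281, 0.0972]
orientation: [-3.141, 0.001, 1.744]
force: [-0.1, -3.5, 1.0]
gripper_width: 0.0441
finger_force: 30.0
```

```bash
python3 r.py
```

```text
24.4 rest [67.07  7.03 32.53] F u,v,n [ 3.5 -0.7 -0.7] [0.4928 0.2281 0.0972]
```

Request:
{"fn": "servo_tool", "kwargs": {"rows": [[-0.2, 1, -0.7, 0, -1], [0, 0, 0, 0, -1]]}}

```text
time_s: 24.6
ee_pos: [0.4928, 0.2283, 0.0972]
orientation: [-3.141, 0.002, 1.744]
force: [-4.0, -8.5, 7.0]
gripper_width: 0.0437
finger_force: 30.0
```

```bash
python3 r.py
```

```text
24.6 rest [66.89  7.13 32.63] F u,v,n [10.1 -5.4  2.6] [0.4928 0.2283 0.0972]
```

Request:
{"fn": "servo_tool", "kwargs": {"rows": [[-1, 0, 0.3, 0, -1], [-0.5, 0, 0, 0, -1], [0, 0, 0, 0, -1]]}}

```text
time_s: 24.9
ee_pos: [0.4924, 0.2284, 0.0974]
orientation: [3.139, 0.002, 1.743]
force: [3.5, -6.2, 0.8]
gripper_width: 0.0436
finger_force: 30.0
```

```bash
python3 r.py
```

```text
24.9 rest [66.82  6.76 32.83] F u,v,n [ 6.3  2.4 -2.5] [0.4924 0.2284 0.0974]
```

Request:
{"fn": "servo_tool", "kwargs": {"rows": [[-1, 0, 0, 0, -1], [-0.5, 0, 0, 0, -1], [0, 0, 0, 0, -1]]}}

```text
time_s: 25.2
ee_pos: [0.4905, 0.229, 0.0973]
orientation: [3.14, 0.0, 1.743]
force: [-0.7, 0.7, -1.2]
gripper_width: 0.0437
finger_force: 30.0
```

```bash
python3 r.py
```

```text
25.2 rest [65.96  4.91 33.17] F u,v,n [-1.3 -0.6 -0.7] [0.4905 0.229  0.0973]
```

Request:
{"fn": "servo_tool", "kwargs": {"rows": [[-1, 0, 0, 0, -1], [-0.5, 0, 0, 0, -1], [0, 0, 0, 0, -1]]}}

```text
time_s: 25.5
ee_pos: [0.4877, 0.2296, 0.0965]
orientation: [-3.141, -0.0, 1.744]
force: [0.3, -0.8, -0.4]
gripper_width: 0.0437
finger_force: 30.0
```

```bash
python3 r.py
```

```text
25.5 rest [64.67  2.29 32.96] F u,v,n [ 0.6  0.1 -0.8] [0.4877 0.2296 0.0965]
```

Request:
{"fn": "servo_tool", "kwargs": {"rows": [[-1, 0, 0, 0, -1], [-0.5, 0, 0, 0, -1], [0, 0, 0, 0, -1]]}}

```text
time_s: 25.8
ee_pos: [0.4867, 0.2295, 0.0968]
orientation: [3.141, -0.0, 1.744]
force: [0.5, -0.0, -1.1]
gripper_width: 0.0436
finger_force: 30.0
```

```bash
python3 r.py
```

```text
25.8 rest [64.8   1.32 33.32] F u,v,n [-0.4  0.5 -1. ] [0.4867 0.2295 0.0968]
```

Request:
{"fn": "servo_tool", "kwargs": {"rows": [[0, 0.8, -1.2, 0, -1], [0, 0.5, -0.5, 0, -1], [0, 0, 0, 0, -1]]}}

```text
time_s: 26.1
ee_pos: [0.4871, 0.2306, 0.0953]
orientation: [3.14, 0.0, 1.744]
force: [3.2, -1.3, -0.7]
gripper_width: 0.0441
finger_force: 30.0
```

```bash
python3 r.py
```

```text
26.1 rest [63.13  1.92 32.48] F u,v,n [ 1.2  2.9 -1.5] [0.4871 0.2306 0.0953]
```

Request:
{"fn": "servo_tool", "kwargs": {"rows": [[0, 0.9, -0.5, 0, -1], [0, 0.9, -0.5, 0, -1], [0, 0, 0, 0, -1]]}}

```text
time_s: 26.4
ee_pos: [0.4873, 0.2314, 0.095]
orientation: [3.141, 0.002, 1.744]
force: [1.6, -9.0, 7.8]
gripper_width: 0.0439
finger_force: 30.0
```

```bash
python3 r.py
```

```text
26.4 rest [62.37  2.21 32.54] F u,v,n [11.7  0.   2.6] [0.4873 0.2314 0.095 ]
```

It dropped home: the stop moved 4.5 mm down the slope from the crest reading, and the leaf centred itself along the rod. I'll release it and check.

Request:
{"fn": "servo_tool", "kwargs": {"rows": [[0, -2, 0.5, 0, -1], [0, 0, 0, 0, -0.1], [0, 0, 0, 0, 0.3], [0, 0, 0, 0, 0.3], [0, 0, 0, 0, 0.3]]}}

```text
time_s: 26.9
ee_pos: [0.4858, 0.2306, 0.094]
orientation: [-3.14, -0.0, 1.744]
force: [-0.4, 0.3, -0.5]
gripper_width: 0.0595
finger_force: 0.0
```

Request:
{"fn": "servo_tool", "kwargs": {"rows": [[0, 0, 10, 0, 0.4], [0, 0, 25, 0, 0.4], [0, 0, 40, 0, 0.4], [0, 0, 40, 0, 0.4], [0, 0, 40, 0, 0.4]]}}

```text
time_s: 27.4
ee_pos: [0.4861, 0.2305, 0.2518]
orientation: [-3.142, -0.0, 1.744]
force: [0.1, 0.0, -0.5]
gripper_width: 0.065
finger_force: 0.0
```

Request:
{"fn": "servo_tool", "kwargs": {"rows": [[-10, -45, 0, 0, 0.4], [-10, -45, 0, 0, 0.4], [-10, -45, 0, 0, 0.4], [-10, -45, 0, 0, 0.4], [-10, -45, 0, 0, 0.4]]}}

```text
time_s: 27.9
ee_pos: [0.4358, 0.0042, 0.2504]
orientation: [3.141, 0.0, 1.745]
force: [0.7, -1.3, -0.2]
gripper_width: 0.0652
finger_force: 0.0
```

Request:
{"fn": "servo_tool", "kwargs": {"rows": [[0, -45, 0, 0, 0.4], [0, -45, 0, 0, 0.4], [0, 0, 0, 0, 0.4]]}}

```text
time_s: 28.2
ee_pos: [0.436, -0.0891, 0.2504]
orientation: [3.141, 0.002, 1.738]
force: [-0.0, 1.0, 0.4]
gripper_width: 0.0648
finger_force: 0.0
```

Run:
```python
from h import *
ims={c:env.camera(c) for c in PR}; np.savez('ims2.npz',**ims)
M={c:env.masks_of("leaf_1",c) for c in PR}
for c in PR:
    for m in M[c]: print(c,round(m["p"],2),m["extent"],m["region"].sum())
def silf(c,q):
    m=np.zeros((480*4,640*4),np.uint8)
    for b in LEAF:
        h=cv2.convexHull(((proj(c,leafflat(q,b))+.5)*4*16).astype(np.int32)); cv2.fillConvexPoly(m,h,255,shift=4)
    return cv2.resize(m,(640,480),interpolation=cv2.INTER_AREA)/255.
for cs in(["scene"],["top"],["scene","top"]):
    def f(q):
        t=0
        for c in cs:
            u=proj(c,rest([58,0,5]))[0]
            m=min(M[c],key=lambda m:np.hypot((m["extent"][0]+m["extent"][2])/2-u[0],(m["extent"][1]+m["extent"][3])/2-u[1]))["region"]
            s=silf(c,q);t+=1-np.minimum(s,m).sum()/np.maximum(s,m).sum()
        return t
    r=minimize(f,[58,0,0],method="Nelder-Mead",options=dict(initial_simplex=[[58,0,0],[54,0,0],[58,5,0],[58,0,.08]],xatol=.1,fatol=1e-4))
    print(cs,r.x.round(2),round(r.fun,3))
```

```text
scene 0.85 [263.6, 228.7, 320.5, 272.2] 1379
scene 0.75 [236.0, 325.9, 308.0, 391.4] 2760
scene 0.7 [316.8, 190.2, 363.9, 224.2] 1126
top 0.85 [310.2, 194.9, 344.1, 237.3] 1229
top 0.62 [200.1, 257.7, 237.1, 305.7] 1305
top 0.61 [377.8, 198.7, 415.1, 246.8] 1362
['scene'] [5.413e+01 2.710e+00 2.000e-02] 0.029
['top'] [ 5.552e+01  2.500e+00 -1.000e-02] 0.042
['scene', 'top'] [5.445e+01 2.620e+00 1.000e-02] 0.08
```

The image fit has the leaf flat with its origin at x about 55 mm, y about 2.6 mm and yaw about 0, which means it is meshed. To be sure, I'll nudge the rib down the slope with closed fingers at about 5 N.

Request:
{"fn": "servo_tool", "kwargs": {"rows": [[8, 42, 0, 0, -1], [8, 42, 0, 0, -1], [8, 42, 0, 0, -1], [8, 42, 0, 0, -1], [8, 42, 0, 0, -1]]}}

```text
time_s: 28.9
ee_pos: [0.476, 0.1292, 0.2499]
orientation: [3.141, -0.0, 1.747]
force: [0.3, 0.1, 0.4]
gripper_width: 0.0301
finger_force: 0.0
```

Request:
{"fn": "servo_tool", "kwargs": {"rows": [[8, 42, 0, 0, -1], [8, 40, 0, 0.006, -1], [0, 0, 0, 0, -1], [0, 0, 0, 0, -1]]}}

```text
time_s: 29.3
ee_pos: [0.4915, 0.2097, 0.2493]
orientation: [-3.141, 0.0, 1.754]
force: [-0.2, -0.8, 0.4]
gripper_width: 0.0011
finger_force: 0.0
```

Request:
{"fn": "servo_tool", "kwargs": {"rows": [[0, 0, -40, 0, -1], [0, 0, -40, 0, -1], [0, 0, -30, 0, -1], [0, 0, -20, 0, -1], [0, 0, 0, 0, -1]]}}

```text
time_s: 29.8
ee_pos: [0.4897, 0.2061, 0.1161]
orientation: [-3.135, 0.001, 1.749]
force: [-1.2, -0.2, -0.0]
gripper_width: 0.0006
finger_force: 0.0
```

Request:
{"fn": "servo_tool", "kwargs": {"rows": [[1, -4, 0, 0, -1], [0, 0, -6, 0, -1], [0, 0, -5, 0, -1], [0, 0, 0, 0, -1]]}}

```text
time_s: 30.2
ee_pos: [0.4936, 0.2034, 0.1085]
orientation: [3.141, -0.0, 1.75]
force: [0.0, -0.1, 1.0]
gripper_width: 0.0005
finger_force: 0.0
```

Request:
{"fn": "servo_tool", "kwargs": {"rows": [[0, 2, 0, 0, -1], [0, 2, 0, 0, -1], [0, 0, 0, 0, -1]]}}

```text
time_s: 30.5
ee_pos: [0.4937, 0.2079, 0.1088]
orientation: [3.141, -0.0, 1.75]
force: [-0.0, 0.2, 0.6]
gripper_width: 0.0009
finger_force: 0.0
```

Request:
{"fn": "servo_tool", "kwargs": {"rows": [[0, 2, 0, 0, -1], [0, 1, 0, 0, -1], [0, 0, 0, 0, -1]]}}

```text
time_s: 30.8
ee_pos: [0.4936, 0.2107, 0.1086]
orientation: [3.142, -0.0, 1.75]
force: [0.1, -0.2, 0.0]
gripper_width: 0.0005
finger_force: 0.0
```

Request:
{"fn": "servo_tool", "kwargs": {"rows": [[0, 2, 0, 0, -1], [0, 1, 0, 0, -1], [0, 0, 0, 0, -1]]}}

```text
time_s: 31.1
ee_pos: [0.4935, 0.2136, 0.1085]
orientation: [-3.142, -0.0, 1.75]
force: [-1.2, 0.0, 0.9]
gripper_width: 0.0006
finger_force: 0.0
```

Request:
{"fn": "servo_tool", "kwargs": {"rows": [[0, 1, 0, 0, -1], [0, 1, 0, 0, -1], [0, 0, 0, 0, -1]]}}

```text
time_s: 31.4
ee_pos: [0.4936, 0.2155, 0.1086]
orientation: [3.142, 0.0, 1.75]
force: [-0.1, -0.7, -0.6]
gripper_width: 0.0001
finger_force: 0.1
```

Request:
{"fn": "servo_tool", "kwargs": {"rows": [[0, 1, 0, 0, -1], [0, 1, 0, 0, -1], [0, 0, 0, 0, -1]]}}

```text
time_s: 31.7
ee_pos: [0.4937, 0.2172, 0.1089]
orientation: [3.141, 0.001, 1.75]
force: [-0.8, -3.2, 4.3]
gripper_width: 0.0003
finger_force: 2.7
```

Contact at y of about 0.216, so I'll press a little more.

Request:
{"fn": "servo_tool", "kwargs": {"rows": [[0, 1, 0, 0, -1], [0, 0, 0, 0, -1], [0, 0, 0, 0, -1]]}}

```text
time_s: 32.0
ee_pos: [0.4937, 0.2178, 0.1091]
orientation: [-3.142, 0.001, 1.75]
force: [-1.5, -6.4, 6.7]
gripper_width: 0.0005
finger_force: 4.3
```

Request:
{"fn": "servo_tool", "kwargs": {"rows": [[0, 1, 0, 0, -1], [0, 0, 0, 0, -1], [0, 0, 0, 0, -1]]}}

```text
time_s: 32.3
ee_pos: [0.4937, 0.2184, 0.1093]
orientation: [-3.141, 0.002, 1.75]
force: [-3.5, -8.7, 9.5]
gripper_width: 0.0005
finger_force: 5.8
```

Request:
{"fn": "servo_tool", "kwargs": {"rows": [[0, -4, 0, 0, -1], [0, -6, 3, 0, -1], [0, -4, 20, 0, -1], [0, 0, 40, 0, -1], [0, 0, 40, 0, -1]]}}

```text
time_s: 32.8
ee_pos: [0.4926, 0.2051, 0.2117]
orientation: [-3.139, -0.0, 1.75]
force: [-0.0, -0.6, 0.4]
gripper_width: 0.0007
finger_force: 0.0
```

Request:
{"fn": "servo_tool", "kwargs": {"rows": [[-8, -45, 20, 0, -1], [-8, -45, 0, 0, -1], [-8, -45, 0, 0, -1], [-8, -45, 0, 0, -1], [-8, -45, 0, 0, -1]]}}

```text
time_s: 33.3
ee_pos: [0.453, -0.0209, 0.2317]
orientation: [3.141, -0.0, 1.75]
force: [1.0, 0.4, 0.4]
gripper_width: 0.0008
finger_force: 0.0
```

Request:
{"fn": "servo_tool", "kwargs": {"rows": [[0, -45, 0, 0, -1], [0, -35, 0, 0, -1], [0, 0, 0, 0, -1]]}}

```text
time_s: 33.6
ee_pos: [0.4532, -0.1031, 0.2315]
orientation: [3.141, 0.001, 1.745]
force: [-0.5, 1.2, -0.4]
gripper_width: 0.0008
finger_force: 0.0
```

Run:
```python
from h import *
ims={c:env.camera(c) for c in PR}
M={c:env.masks_of("leaf_1",c) for c in PR}
def silf(c,q):
    m=np.zeros((480*4,640*4),np.uint8)
    for b in LEAF:
        h=cv2.convexHull(((proj(c,leafflat(q,b))+.5)*4*16).astype(np.int32)); cv2.fillConvexPoly(m,h,255,shift=4)
    return cv2.resize(m,(640,480),interpolation=cv2.INTER_AREA)/255.
for c in PR:
    u=proj(c,rest([58,0,5]))[0]
    m=min(M[c],key=lambda m:np.hypot((m["extent"][0]+m["extent"][2])/2-u[0],(m["extent"][1]+m["extent"][3])/2-u[1]))["region"]
    def f(q):
        s=silf(c,q);return 1-np.minimum(s,m).sum()/np.maximum(s,m).sum()
    r=minimize(f,[58,0,0],method="Nelder-Mead",options=dict(initial_simplex=[[58,0,0],[54,0,0],[58,5,0],[58,0,.08]],xatol=.1,fatol=1e-4))
    print(c,r.x.round(2),round(r.fun,3))
o=np.load('ims.npz')["top"]; d=cv2.absdiff(o,ims["top"]).max(2)
print('leaf A,B regions diff',d[190:245,308:346].mean(),d[195:250,375:417].mean(), 'C',d[218:266,432:478].mean())
s=env.observe();print(s["time_s"],s["force"])
```

```text
scene [5.432e+01 3.150e+00 1.000e-02] 0.07
top [ 5.64e+01  2.48e+00 -1.00e-02] 0.053
leaf A,B regions diff 13.70956937799043 22.71082251082251 C 41.23414855072464
33.8 [ 0.23713208  1.19925895 -0.33314242]
```

```bash
python3 -c "
from cell import env
print(env.close_job())"
```

```text
the job is handed in; nothing more can be done
None
```

Job handed in at about 34 s: the leaf that fits is the third one along the row (furthest to the robot's right, 8 mm pitch by camera). It dropped 4.5 mm home and now lies flat, meshed near the middle of the rod. I only felt that leaf on the rod; I ruled out the other two (10 and 13 mm) from the images alone and left them rib up on the bench.

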